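Slide the painted plate under the hand-rest bridge

TASK

Push the white plate with the blue border, along the table, in under the painter's low wooden hand-rest bridge, until it lies square to the bridge, midway between the two feet, with the same amount of plate showing on either side of the plank. Only push it with the fingertips or the outside of the fingers: it must stay flat on the table, never tipped or lifted, and the bridge and the things standing round it stay where they are. Leave the plate there and take the hand away.

Things in the scene. Friction and masses are not known exactly. Their poses are not given: they have to be found in the camera images.
- plate: Loose white plate with blue border, about 0.34 kg (varies). Flat slab 110 mm along its x, 90 mm along y, 8 to 20 mm above the table, on a smaller centred foot 64 x 52 mm, 8 mm high: pressing the border tips it. Origin: centre of underside, z up. Starts short of the bridge, robot side (105 to 140 mm), up to 30 mm aside, turned up to 0.35 rad; its +x end goes in first, x along the bridge x.
- bridge: Loose hand rest, 0.8 kg, slides if knocked. Pale plank 40 mm along its x, 180 mm along y, underside 26 mm, top 40 mm above the table, on two dark feet, each 60 mm (x) by 25 mm (y), inner faces at y = +-65 mm. Origin: on the table below the middle of the plank, z up. The passage runs along its x, which points away from the robot within 0.3 rad of world x.
- foot_left (a point): Point on the table under the middle of the bridge's foot at its +y (77.5 mm from the bridge's origin).
- foot_right (a point): Point on the table under the middle of the bridge's foot at its -y (77.5 mm from the bridge's origin).
- bowl: Bystander: open white bowl, 110 mm across, 55 mm high, beside one end of the bridge, its centre about 180 to 210 mm from the bridge's middle. Origin: centre of its underside.
- pot: Bystander: white colour pot with blue lid, 52 mm across, 60 mm high, beside the other end of the bridge at a like distance. Origin: centre of its underside.
- brush_rest: Bystander: empty blue ceramic brush rest with three ridges, 70 by 50 by 22 mm, on the far side of the bridge, 135 to 155 mm beyond its middle. Origin: centre of its underside.
There are look-alikes about, which are no part of the job. Several things have the shape of the plate; the one meant has the colours described above. What is shaped like the bridge but red is not meant.

How it is judged:
By the outcome, as a careful person would: the job done as asked, in the order asked, and still so for the second after the job is handed in, with the robot touching nothing.
It also fails if it takes over 64 s, if anything falls off the work surface, if the arm or the gripper's body presses on something with over 40 N, if the wrist force passes 120 N, or if a joint passes its speed limit or range.

ROBOT

A 6-joint arm with a two-finger parallel gripper is mounted at the origin on the work surface. World frame = base frame: x ahead of the robot, y to its left, z up, the work surface at z = 0. Lengths are in m, angles in rad, forces in N, time in s.
With the tool pointing down it reaches from about 0.3 to 0.875 m from the base axis. Payload 6.4 kg.
Tool frame: the origin (TCP) lies on the centre line of the jaws, within the pads' length; the fingertips stand ctrl.tip_extent ahead of it and the grasp point (between the pads) lies 8 mm behind it (ctrl.tip_extent is the distance from the TCP to the fingertips, in m); z points along the fingers, y is the line along which they close (so a half turn about z gives the same grasp; the last joint's range is limited). The gripper opens to 85 mm and grips with 20 to 120 N. Pads are 22 mm wide; open, the fingers measure 114 mm over their backs; the gripper's body (76 mm by 85 mm) begins 54 mm behind the grasp point. The pads swing forward as they close: fully open they stand 13 mm farther back than shut.
Start: joints at [1.121, 0.181, 1.607, -0, 1.354, -0.206], TCP at [0.139, 0.558, 0.208] pointing down, gripper open.
Joint ranges: [-2.99, 2.99], [-0.89, 2.07], [0.3, 2.58], [-1.14, 4.28], [0, 2.63], [-3.12, 3.12]. Speed limits (rad/s): [2.57, 2.57, 3.01, 3.14, 3.14, 3.14].

INTERFACE

Orientations are given as a unit quaternion [w, x, y, z].
In Python, from bench import ctrl gives the robot as it stands.
- The arm moves only by the shell command python3 -m handwheel 'ROWS'. ROWS is JSON, a list of rows, each a list of 7 numbers: the turn, a rotation vector about the tool's x, y, z as a fraction of full scale, then the shift along the tool's x, y, z as a fraction of full scale, then the opening, from 0 (shut) to 1 (fully open). In form: [[rx, ry, rz, x, y, z, jaw], ...]. A call has exactly 8 rows; each row shifts and turns the commanded pose from where the row before left it, along the tool's axes as they then stand; what a row does not reach is not made up. Full scale, the value 1, is 300 mm for a shift and pi rad for a turn. A row lasts 1/10 s, in which the tool goes at most 50 mm and 8.59 degrees, less where a joint would pass 70% of its speed; a pose out of reach is approached as far as the arm can. A call with a number of a shift or a turn outside -1 to 1 is refused whole. A call with a gripper value outside its range is refused whole. The fingers move at their own pace and stop on an object; the grip force is fixed at half the most. Time passes only in rows, so rows that do not move let the fingers close, or fill a call up. It gives the time, the measured TCP pose, the force, the opening and the grip force at its end, in the units of the state.
- ctrl.get_obs(): the state, without advancing time (a new reading comes with each control period).
- ctrl.camera(name): name is "scene" or "top"; returns the picture (420x560x3 uint8, blue, green, red); there is no depth.
- ctrl.camera_model(name): a dict with "camera_matrix" (3x3 intrinsics, pixels), "cam_to_world" (4x4, takes a point from camera to world coordinates). Camera axes: x right, y up, looking along -z (the intrinsics and any distortion apply to the point x, -y, -z); pixel columns grow to the right and rows downward; lengths in m; the calibration is good to about 2 mm. A picture is of the moment at which its call begins. camera_model takes no time and is no camera call.
- ctrl.hand_in(): hands the job in; it is judged then, once.
The state is a dict: "time_s": time; "q": joint angles; "dq": joint speeds; "joint_efforts": joint torques, N m; "eef_pos": TCP position; "eef_rot": TCP orientation; "wrist_force": force on the tool from outside, world axes, zero at the start; "torque": the same for the moment, N m; "opening": opening from 0.0 (shut) to 1.0 (fully open); "grasp_force": force on a finger pad.
Only numpy, scipy, OpenCV 4.12 (cv2) and the standard library are available. Lean on these libraries where they do the work, as an engineer would, in place of code of your own. Each camera call takes 0.05 s, during which the arm holds its last target. There are 200 camera calls.

## Working session

There is one attempt and no reset: what is moved stays moved. The work goes in short steps, Python scripts to look and compute and a shell command to move; the robot and the scene stay as the last step left them, time stands still between calls to the robot, and variables do not carry over. Pictures are saved under pics/ and viewed, at most 10 in all, crops included, and the job is handed in when it is done.

```bash
mkdir -p pics; ls; python3 - <<'E'
from bench import ctrl
import cv2
for n in ("scene","top"):
    cv2.imwrite(f"pics/{n}0.png",ctrl.camera(n)); m=ctrl.camera_model(n); print(n,m)
o=ctrl.get_obs(); print(o["eef_pos"],o["eef_rot"],o["time_s"],ctrl.tip_extent)
E
```

```text
pics
scene {'camera_matrix': array([[538.33962955,   0.        , 279.9445663 ],
       [  0.        , 538.33962955, 212.28734361],
       [  0.        ,   0.        ,   1.        ]]), 'cam_to_world': array([[-0.76395161, -0.52451176,  0.37585284,  1.04806143],
       [ 0.64526637, -0.62371938,  0.44114107,  0.50779565],
       [ 0.00304302,  0.57953562,  0.81494122,  0.95672099],
       [ 0.        ,  0.        ,  0.        ,  1.        ]])}
top {'camera_matrix': array([[416.99832541,   0.        , 284.83734992],
       [  0.        , 416.99832541, 211.9431125 ],
       [  0.        ,   0.        ,   1.        ]]), 'cam_to_world': array([[ 2.42100626e-02,  9.80911220e-01, -1.92943131e-01,
         4.35163987e-01],
       [-9.99693214e-01,  2.47641981e-02,  4.60469964e-04,
         1.51859831e-02],
       [ 5.22976208e-03,  1.92872791e-01,  9.81209833e-01,
         1.14727900e+00],
       [ 0.00000000e+00,  0.00000000e+00,  0.00000000e+00,
         1.00000000e+00]])}
[0.13853996 0.55751701 0.20766547] [-2.52409241e-04  1.21585628e-01  9.92580622e-01 -7.61118323e-04] 0.1 0.011
```

View pics/top0.png

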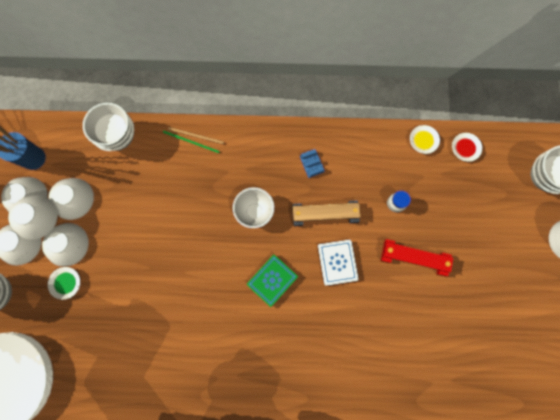

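View pics/scene0.png

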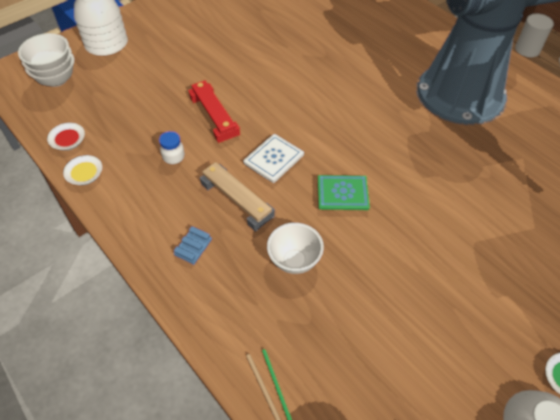

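Plate-shaped things in the top picture are the white one with blue at (338,262) and the green one at (273,281); the white one fits. The bridge meant is the pale plank at (326,212); the red one at (417,257) is the look-alike. I'll confirm both in an enlarged crop.

```bash
python3 - <<'E'
import cv2
t=cv2.imread("pics/top0.png")[190:295,280:375]; s=cv2.imread("pics/scene0.png")[125:245,190:320]
a=cv2.resize(t,None,fx=5.5,fy=5.5,interpolation=cv2.INTER_CUBIC)
cv2.imwrite("pics/topc.png",a)
cv2.imwrite("pics/scenec.png",cv2.resize(s,None,fx=5,fy=5,interpolation=cv2.INTER_CUBIC))
E
```

```text
(no output)
```

View pics/topc.png

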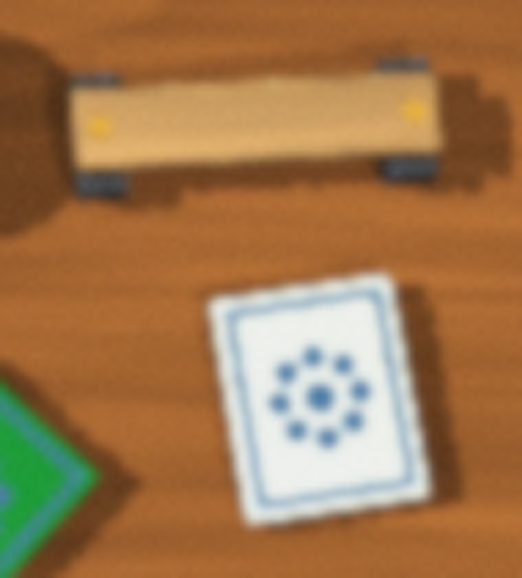

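View pics/scenec.png

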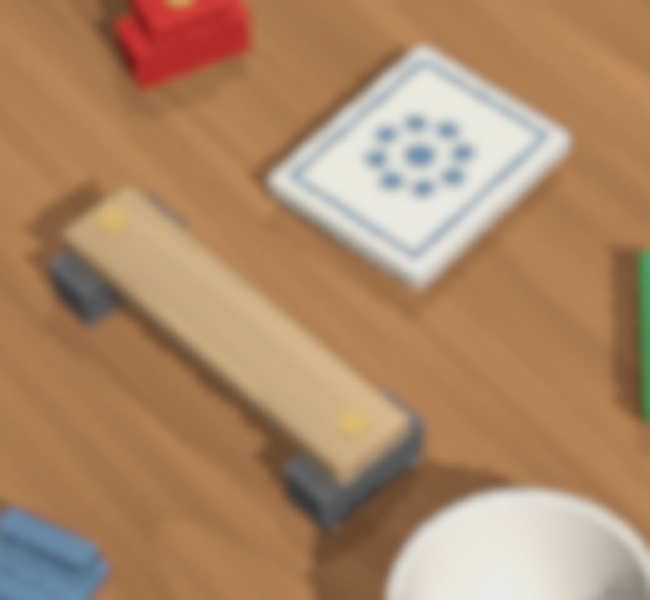

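The crop shows the white plate with a blue frame (centre 320,398 in the crop) and the pale plank on dark feet, so both are the ones meant. Next I fit both poses from corners in both views.

```bash
cat > h.py <<'E'
import numpy as np
from bench import ctrl
from scipy.optimize import least_squares
M={n:ctrl.camera_model(n) for n in("top","scene")}
def proj(n,P):
    m=M[n];T=np.linalg.inv(m["cam_to_world"]);c=P@T[:3,:3].T+T[:3,3]
    p=(c*[1,-1,-1])@m["camera_matrix"].T;return p[:,:2]/p[:,2:]
def corners(p,lx,ly,z):  # order: far+y, far-y, near-y, near+y
    L=np.array([[lx,ly],[lx,-ly],[-lx,-ly],[-lx,ly]])/2;c,s=np.cos(p[2]),np.sin(p[2])
    return np.c_[L@np.array([[c,s],[-s,c]])+p[:2],np.full(4,z)]
def unc(a,f,o): return (np.array(a,float)+.5)/f-.5+o
def fit(obs,lx,ly,z,p0=(.55,-.05,0)):
    r=least_squares(lambda p:np.concatenate([(proj(n,corners(p,lx,ly,z))-u).ravel() for n,u in obs.items()]),p0)
    return r.x,np.sqrt(np.mean(r.fun**2))
E
python3 - <<'E'
from h import *
np.set_printoptions(precision=4,suppress=True)
t=lambda a:unc(a,5.5,[280,190]); s=lambda a:unc(a,5,[190,125])
P={"top":t([[210,300],[390,273],[432,497],[247,524]]),"scene":s([[418,287],[268,180],[425,45],[572,137]])}
B={"top":t([[70,90],[437,72],[440,155],[78,170]]),"scene":s([[345,480],[63,235],[127,187],[415,412]])}
for O,a in((P,(.11,.09,.02)),(B,(.04,.18,.04))):
    print(*fit(O,*a))
    for n in O: print(n,*fit({n:O[n]},*a))
p=fit(P,.11,.09,.02)[0];b=fit(B,.04,.18,.04)[0]
c,s_=np.cos(b[2]),np.sin(b[2]);R=np.array([[c,s_],[-s_,c]])
print("plate in bridge",R@(p-b)[:2],p[2]-b[2])
q=ctrl.get_obs()["eef_rot"];from scipy.spatial.transform import Rotation as Ro
print(Ro.from_quat(q[[1,2,3,0]]).as_matrix())
E
```

```text
[ 0.5242 -0.1299  0.1716] 0.556317210304905
top [ 0.5235 -0.1311  0.1735] 0.1418803274500289
scene [ 0.5253 -0.1284  0.1695] 0.5243239620456464
[ 0.6575 -0.0962  0.0828] 0.7201755033620123
top [ 0.6564 -0.0973  0.0713] 0.28917600615936384
scene [ 0.6585 -0.0949  0.0917] 0.6814717823501734
plate in bridge [-0.1356 -0.0226] 0.08876269624608202
[[-0.9704  0.2414 -0.0007]
 [ 0.2414  0.9704 -0.0014]
 [ 0.0003 -0.0016 -1.    ]]
```

```bash
A='[0,0,0,-0.0947,-0.1095,0,0.6]'
python3 -m handwheel '[[0,0,0,-0.0947,-0.1095,0,0.6],[0,0,0,-0.0947,-0.1095,0,0.6],[0,0,0,-0.0947,-0.1095,0,0.6],[0,0,0,-0.0947,-0.1095,0,0.6],[0,0,0,-0.0947,-0.1095,0,0.6],[0,0,0,-0.0947,-0.1095,0,0.6],[0,0,0,-0.0947,-0.1095,0,0.6],[0,0,0,-0.0947,-0.1095,0,0.6]]'
python3 -m handwheel '[[0,0,0,-0.0947,-0.1095,0,0.6],[0,0,0,-0.0947,-0.1095,0,0.6],[0,0,0,-0.0947,-0.1095,0,0.6],[0,0,0,-0.0947,-0.1095,0,0.6],[0,0,0,-0.0947,-0.1095,0,0.6],[0,0,0,-0.0947,-0.1095,0,0.6],[0,0,0,-0.0947,-0.1095,0,0.6],[0,0,0,-0.0947,-0.1095,0,0.6]]'
python3 -m handwheel '[[0,0,0,-0.0947,-0.1095,0,0.6],[0,0,0,-0.0947,-0.1095,0,0.6],[0,0,0,-0.0947,-0.1095,0,0.6],[0,0,0,-0.0947,-0.1095,0,0.6],[0,0,0.047,0,0,0,0.6],[0,0,0.047,0,0,0,0.6],[0,0,0.047,0,0,0,0.6],[0,0,0.047,0,0,0,0.6]]'
python3 -m handwheel '[[0,0,0.047,0,0,0,0.6],[0,0,0.047,0,0,0,0.6],[0,0,0.047,0,0,0,0.6],[0,0,0.047,0,0,0,0.6],[0,0,0.02,0,0,0,0.6],[0,0,0,0,0,0,0.6],[0,0,0,0,0,0,0.6],[0,0,0,0,0,0,0.6]]'
cat > st.py <<'E'
from h import *
from scipy.spatial.transform import Rotation as Ro
np.set_printoptions(precision=4,suppress=True)
B=np.array([.6575,-.0962,.083])
def st():
    o=ctrl.get_obs();R=Ro.from_quat(o["eef_rot"][[1,2,3,0]]).as_matrix();c,s=np.cos(B[2]),np.sin(B[2])
    print("t",round(o["time_s"],2),"pos",o["eef_pos"],"in bridge",np.array([[c,s],[-s,c]])@(o["eef_pos"][:2]-B[:2]),"yaw y-axis rel bridge deg",np.degrees(np.arctan2(R[1,1],R[0,1])-B[2]),"z-axis",R[:,2],"open",o["opening"],"tip",ctrl.tip_extent,"F",o["wrist_force"],"q6",o["q"][5])
st() if __name__=="__main__" else 0
E
python3 st.py
```

```text
time_s: 0.9
eef_pos: [0.296, 0.2465, 0.2083]
eef_rot: [0.0, 0.121, 0.993, -0.0]
wrist_force: [0.6, -0.3, -0.2]
opening: 0.607
grasp_force: 0.0
time_s: 1.7
eef_pos: [0.4533, -0.0636, 0.2083]
eef_rot: [-0.0, 0.122, 0.993, 0.0]
wrist_force: [1.4, 1.2, 0.5]
opening: 0.604
grasp_force: 0.0
time_s: 2.5
eef_pos: [0.5312, -0.2167, 0.2077]
eef_rot: [-0.001, 0.408, 0.913, 0.0]
wrist_force: [-0.0, 0.8, -0.5]
opening: 0.596
grasp_force: 0.0
time_s: 3.3
eef_pos: [0.5315, -0.2166, 0.2083]
eef_rot: [-0.0, 0.677, 0.736, -0.0]
wrist_force: [0.1, -0.4, 0.5]
opening: 0.601
grasp_force: 0.0
t 3.3 pos [ 0.5315 -0.2166  0.2083] in bridge [-0.1356 -0.1096] yaw y-axis rel bridge deg 0.07493695514625293 z-axis [-0.0003  0.0002 -1.    ] open 0.601129906744761 tip 0.011 F [ 0.0696 -0.4442  0.4594] q6 -0.6780777890358883
```

```bash
python3 -m handwheel '[[0,0,0,0,0,0.12,0.6],[0,0,0,0,0,0.12,0.6],[0,0,0,0,0,0.12,0.6],[0,0,0,0,0,0.12,0.6],[0,0,0,0,0,0.06,0.6],[0,0,0,0,0,0.05,0.6],[0,0,0,0,0,0.02,0.6],[0,0,0,0,0,0,0.6]]'
python3 - <<'E'
from st import *
import cv2
st()
cv2.imwrite("pics/s1.png",cv2.resize(ctrl.camera("scene")[60:240,180:340],None,fx=3.3,fy=3.3,interpolation=cv2.INTER_CUBIC))
E
```

```text
time_s: 4.1
eef_pos: [0.5315, -0.2166, 0.0252]
eef_rot: [-0.0, 0.677, 0.736, -0.0]
wrist_force: [0.0, 0.1, -0.0]
opening: 0.604
grasp_force: 0.0
t 4.1 pos [ 0.5315 -0.2166  0.0252] in bridge [-0.1356 -0.1096] yaw y-axis rel bridge deg 0.01233696508625888 z-axis [-0.0006  0.0004 -1.    ] open 0.6040671283619267 tip 0.011 F [ 0.048   0.0619 -0.0132] q6 -0.6769853779580112
```

View pics/s1.png

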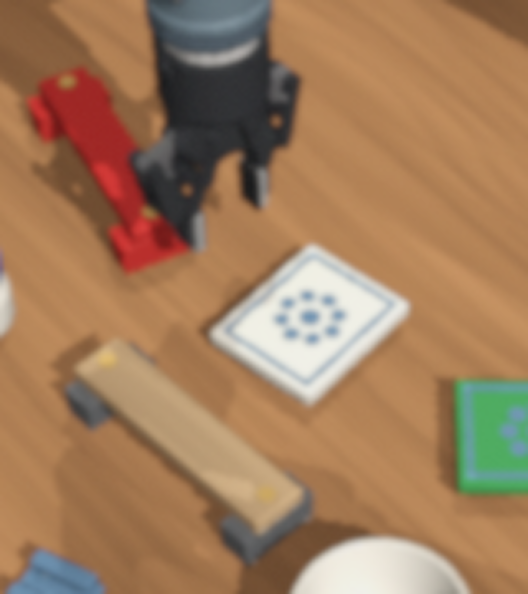

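The fingertips are seen at (200,248) and (262,207), clear of the red look-alike (corner 185,240) and short of the plate edge. I'll check tip height by projection.

```bash
python3 - <<'E'
from st import *
c,s=np.cos(B[2]),np.sin(B[2])
for z in(.005,.014,.022):
  for x in (.0255,.04):
    for y in(-.011,.011):
      P=np.array([[x,y],[-x,y]])+[-.1356,-.1096]
      W=np.c_[P@np.array([[c,s],[-s,c]])+B[:2],[z,z]]
      print(z,x,y,((proj("scene",W)-[180,60])*3.3).round(0).tolist())
E
```

```text
0.005 0.0255 -0.011 [[189.0, 277.0], [241.0, 241.0]]
0.005 0.0255 0.011 [[210.0, 293.0], [261.0, 256.0]]
0.005 0.04 -0.011 [[174.0, 287.0], [255.0, 231.0]]
0.005 0.04 0.011 [[195.0, 304.0], [276.0, 246.0]]
0.014 0.0255 -0.011 [[189.0, 268.0], [240.0, 232.0]]
0.014 0.0255 0.011 [[209.0, 285.0], [261.0, 248.0]]
0.014 0.04 -0.011 [[173.0, 279.0], [255.0, 222.0]]
0.014 0.04 0.011 [[194.0, 295.0], [275.0, 237.0]]
0.022 0.0255 -0.011 [[188.0, 261.0], [240.0, 224.0]]
0.022 0.0255 0.011 [[209.0, 277.0], [261.0, 240.0]]
0.022 0.04 -0.011 [[173.0, 271.0], [254.0, 214.0]]
0.022 0.04 0.011 [[194.0, 288.0], [275.0, 230.0]]
```

```bash
python3 - <<'E'
from st import *
import cv2
cv2.imwrite("pics/s2.png",np.hstack([cv2.resize(ctrl.camera(n)[a:a+65,b:b+50],None,fx=8,fy=8,interpolation=cv2.INTER_CUBIC) for n,a,b in(("scene",95,220),("top",230,345))]))
st()
E
```

```text
t 4.25 pos [ 0.5326 -0.2173  0.0268] in bridge [-0.1345 -0.1104] yaw y-axis rel bridge deg 0.00821277000447932 z-axis [ 0.002  -0.0013 -1.    ] open 0.6019175598783634 tip 0.011 F [ 0.9319 -0.2528 -0.0171] q6 -0.6768562061436216
```

View pics/s2.png

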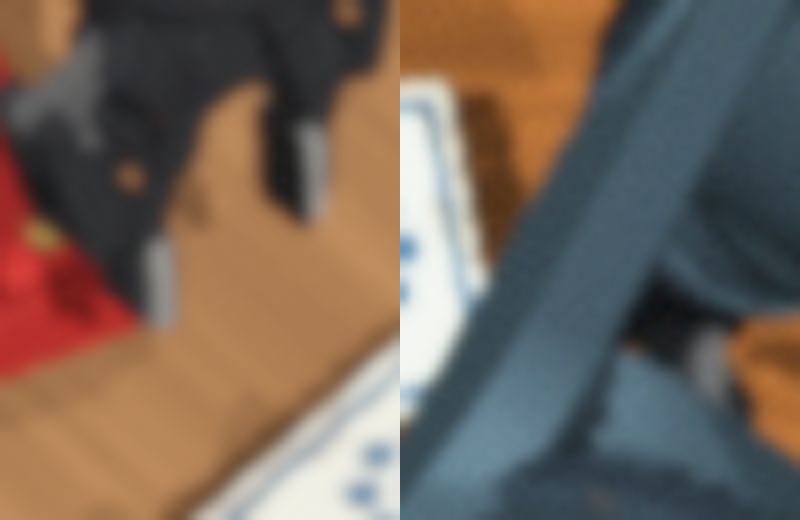

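```bash
python3 - <<'E'
from st import *
def ray(n,u,z):
    m=M[n];K=np.linalg.inv(m["camera_matrix"]);d=K@[*u,1]*[1,-1,-1];T=m["cam_to_world"];d=T[:3,:3]@d;o=T[:3,3]
    return o+d*(z-o[2])/d[2]
for nm,n,u,zs in(("tipfar","scene",(240,135.6),(.005,.015,.04)),("tipnear","scene",(259,122),(.005,.015,.04)),("redcorner top","scene",(236,131),(.04,)),("redcorner2","scene",(219,141),(0.,.026)),("red top","top",(383,258),(.0,.04)),("red top far","top",(388,241),(0,.04))):
    for z in zs: print(nm,z,ray(n,u,z))
st(); st()
E
```

```text
tipfar 0.005 [ 0.5364 -0.2429  0.005 ]
tipfar 0.015 [ 0.5417 -0.235   0.015 ]
tipfar 0.04 [ 0.5552 -0.2153  0.04  ]
tipnear 0.005 [ 0.4725 -0.249   0.005 ]
tipnear 0.015 [ 0.4786 -0.2411  0.015 ]
tipnear 0.04 [ 0.4937 -0.2212  0.04  ]
redcorner top 0.04 [ 0.5534 -0.2329  0.04  ]
redcorner2 0.0 [ 0.5832 -0.2653  0.    ]
redcorner2 0.026 [ 0.5959 -0.2443  0.026 ]
red top 0.0 [ 0.5386 -0.2581  0.    ]
red top 0.04 [ 0.535  -0.2486  0.04  ]
red top far 0 [ 0.586 -0.273  0.   ]
red top far 0.04 [ 0.5807 -0.2629  0.04  ]
t 4.25 pos [ 0.5326 -0.2173  0.0268] in bridge [-0.1345 -0.1104] yaw y-axis rel bridge deg 0.00821277000447932 z-axis [ 0.002  -0.0013 -1.    ] open 0.6019175598783634 tip 0.011 F [ 0.9319 -0.2528 -0.0171] q6 -0.6768562061436216
t 4.25 pos [ 0.5326 -0.2173  0.0268] in bridge [-0.1345 -0.1104] yaw y-axis rel bridge deg 0.00821277000447932 z-axis [ 0.002  -0.0013 -1.    ] open 0.6019175598783634 tip 0.011 F [ 0.9319 -0.2528 -0.0171] q6 -0.6768562061436216
```

```bash
python3 -m handwheel '[[0,0,0,0.033,0,0,0.6],[0,0,0,0,0,0.017,0.6],[0,0,0,0,0,0.01,0.6],[0,0,0,0,0,0.007,0.6],[0,0,0,0,0,0,0.6],[0,0,0,0,0,0,0.6],[0,0,0,0,0,0,0.6],[0,0,0,0,0,0,0.6]]'
python3 - <<'E'
from st import *
import cv2
st()
cv2.imwrite("pics/s3.png",cv2.resize(ctrl.camera("scene")[80:190,190:330],None,fx=5,fy=5,interpolation=cv2.INTER_CUBIC))
E
```

```text
time_s: 5.05
eef_pos: [0.5309, -0.207, 0.0154]
eef_rot: [0.0, 0.677, 0.736, 0.0]
wrist_force: [0.4, 0.1, 0.0]
opening: 0.598
grasp_force: 0.0
t 5.05 pos [ 0.5309 -0.207   0.0154] in bridge [-0.1354 -0.0999] yaw y-axis rel bridge deg -0.013066727896443673 z-axis [ 0.0002 -0.0001 -1.    ] open 0.5982184671914337 tip 0.011 F [0.3564 0.1152 0.0281] q6 -0.6628296903036602
```

View pics/s3.png

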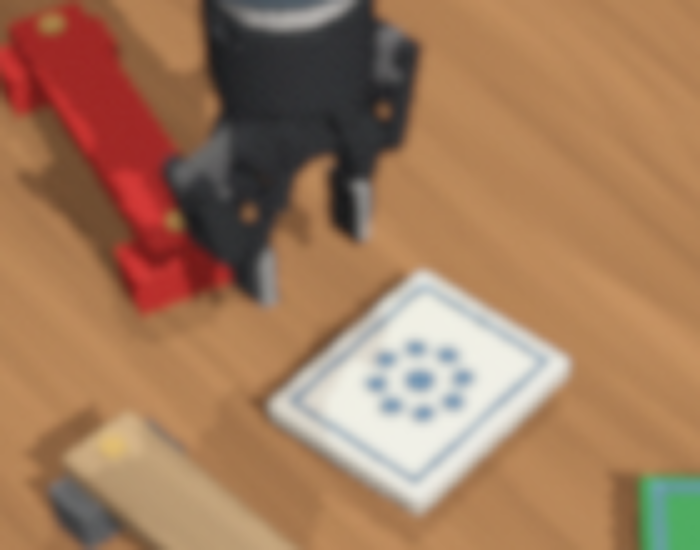

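The tips are at (265,303) and (357,240); the plate edge runs (425,268)–(268,405), with open table between. The tips look higher than tip_extent says because the open pads are swung back, so I'll feel for the table gently.

```bash
python3 -m handwheel '[[0,0,0,0,0,0.004,0.6],[0,0,0,0,0,0.004,0.6],[0,0,0,0,0,0.004,0.6],[0,0,0,0,0,0.0,0.6],[0,0,0,0,0,0,0.6],[0,0,0,0,0,0,0.6],[0,0,0,0,0,0,0.6],[0,0,0,0,0,0,0.6]]'
```

```text
time_s: 5.9
eef_pos: [0.5308, -0.2069, 0.0117]
eef_rot: [0.0, 0.677, 0.736, 0.0]
wrist_force: [-0.4, 0.8, 0.3]
opening: 0.602
grasp_force: 0.0
```

```bash
python3 -m handwheel '[[0,0,0,0,0,0.004,0.6],[0,0,0,0,0,0.004,0.6],[0,0,0,0,0,0.0,0.6],[0,0,0,0,0,0.0,0.6],[0,0,0,0,0,0,0.6],[0,0,0,0,0,0,0.6],[0,0,0,0,0,0,0.6],[0,0,0,0,0,0,0.6]]'
```

```text
time_s: 6.7
eef_pos: [0.5308, -0.2068, 0.0093]
eef_rot: [0.0, 0.677, 0.736, 0.0]
wrist_force: [-1.0, 0.7, 0.0]
opening: 0.594
grasp_force: 0.0
```

```bash
python3 -m handwheel '[[0,0,0,0.02,0,0,0.6],[0,0,0,0.02,0,0,0.6],[0,0,0,0.02,0,0,0.6],[0,0,0,0.015,0,0,0.6],[0,0,0,0.01,0,0,0.6],[0,0,0,0.01,0,0,0.6],[0,0,0,0,0,0,0.6],[0,0,0,0,0,0,0.6]]'
python3 - <<'E'
from st import *
import cv2
st()
cv2.imwrite("pics/s4.png",cv2.resize(ctrl.camera("scene")[80:240,190:330],None,fx=3.75,fy=3.75,interpolation=cv2.INTER_CUBIC))
E
```

```text
time_s: 7.5
eef_pos: [0.5285, -0.1785, 0.0094]
eef_rot: [0.0, 0.677, 0.736, -0.0]
wrist_force: [0.5, 0.1, -0.4]
opening: 0.6
grasp_force: 0.0
t 7.5 pos [ 0.5285 -0.1785  0.0094] in bridge [-0.1354 -0.0713] yaw y-axis rel bridge deg 0.004618805719802519 z-axis [ 0.0001 -0.0002 -1.    ] open 0.6000088273198345 tip 0.011 F [ 0.4568  0.1064 -0.4389] q6 -0.6214786608712983
```

View pics/s4.png

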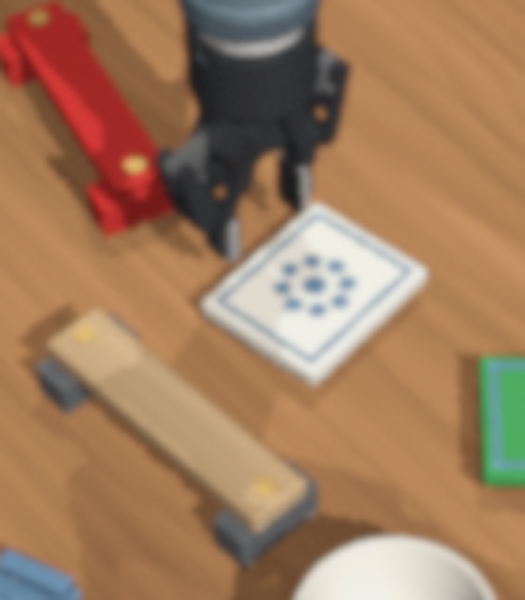

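The plate has not moved (far corner at 202,303) and the near finger is just reaching its corner at (305,205). From here I measure the plate by code, using the hull of its white pixels in both views.

```bash
cat > ms.py <<'E'
from st import *
import cv2
from scipy.optimize import minimize
def box(p,lx,ly,z0,z1): return np.vstack([corners(p,lx,ly,z0),corners(p,lx,ly,z1)])
def hullpts(pts): return cv2.convexHull(pts.astype(np.float32))[:,0]
def fill(pts,S=4):
    m=np.zeros((420*S,560*S),np.uint8);q=((pts+.5)*S-.5)
    cv2.fillConvexPoly(m,np.round(q*16).astype(np.int32),255,shift=4);return cv2.resize(m,(560,420),interpolation=cv2.INTER_AREA)/255.
def mask(img,n,p0,r=.035):
    roi=fill(hullpts(proj(n,corners(p0,.11+2*r,.09+2*r,.02))))>.5
    h=cv2.cvtColor(img,cv2.COLOR_BGR2HSV)
    w=((h[...,1]<75)&(h[...,2]>120)&roi).astype(np.uint8)
    k,l,s,_=cv2.connectedComponentsWithStats(w)
    pts=np.vstack([np.argwhere(l==i)[:,::-1] for i in range(1,k) if s[i,4]>60])
    m=np.zeros(w.shape,np.uint8);cv2.fillConvexPoly(m,cv2.convexHull(pts.astype(np.int32)),1);return m
def meas(imgs,p0):
    mk={n:mask(i,n,p0) for n,i in imgs.items()}
    f=lambda d:sum(np.abs(fill(hullpts(proj(n,box(p0+d*[.01,.01,.1],.11,.09,.008,.02))))-mk[n]).sum() for n in mk)
    r=minimize(f,np.zeros(3),method="Nelder-Mead",options=dict(initial_simplex=[[0,0,0],[.5,0,0],[0,.5,0],[0,0,.5]],xatol=.005,fatol=.05))
    return p0+r.x*[.01,.01,.1],r.fun,{n:int(m.sum()) for n,m in mk.items()}
def inb(p):
    c,s=np.cos(B[2]),np.sin(B[2]);return np.array([*(np.array([[c,s],[-s,c]])@(p[:2]-B[:2])*1000),np.degrees(p[2]-B[2])])
def show(imgs,p0):
    p,f,a=meas(imgs,np.array(p0,float));print(*imgs,p,"in bridge mm,deg",inb(p),round(f,1),a)
E
python3 - <<'E'
from ms import *
I={n:cv2.imread(f"pics/{n}0.png") for n in("top","scene")}
p0=[.524,-.13,.17]
show(I,p0)
for n in I: show({n:I[n]},p0)
show({"scene":ctrl.camera("scene")},p0)
E
python3 -m handwheel '[[0,0,0,0.012,0,0,0.6],[0,0,0,0.012,0,0,0.6],[0,0,0,0.012,0,0,0.6],[0,0,0,0.012,0,0,0.6],[0,0,0,0.006,0,0,0.6],[0,0,0,0.006,0,0,0.6],[0,0,0,0,0,0,0.6],[0,0,0,0,0,0,0.6]]'
python3 - <<'E'
from ms import *
show({"scene":ctrl.camera("scene")},[.524,-.125,.12]);st()
E
```

```text
top scene [ 0.5233 -0.1317  0.1858] in bridge mm,deg [-136.7066  -24.288     5.8928] 207.3 {'top': 1524, 'scene': 1706}
top [ 0.5238 -0.1319  0.162 ] in bridge mm,deg [-136.2481  -24.4808    4.5267] 120.5 {'top': 1524}
scene [ 0.5232 -0.1318  0.1851] in bridge mm,deg [-136.7766  -24.317     5.8503] 85.6 {'scene': 1706}
scene [ 0.5229 -0.1331  0.1779] in bridge mm,deg [-137.2447  -25.6323    5.4375] 330.5 {'scene': 1952}
time_s: 8.4
eef_pos: [0.527, -0.1606, 0.0093]
eef_rot: [0.0, 0.677, 0.736, -0.0]
wrist_force: [0.6, 0.2, -0.1]
opening: 0.599
grasp_force: 0.0
scene [ 0.523  -0.1325  0.2062] in bridge mm,deg [-137.0589  -25.0369    7.0569] 221.2 {'scene': 1840}
t 8.45 pos [ 0.527  -0.1606  0.0093] in bridge [-0.1354 -0.0534] yaw y-axis rel bridge deg -0.006502695653118995 z-axis [ 0.0001 -0.0001 -1.    ] open 0.6024979482834575 tip 0.011 F [ 0.1994  0.0922 -0.1197] q6 -0.5941780366796092
```

```bash
python3 - <<'E'
from ms import *
a=ctrl.camera("scene")[95:175,220:310]
cv2.imwrite("pics/s5.png",cv2.resize(a,None,fx=7,fy=7,interpolation=cv2.INTER_CUBIC))
E
```

```text
(no output)
```

View pics/s5.png

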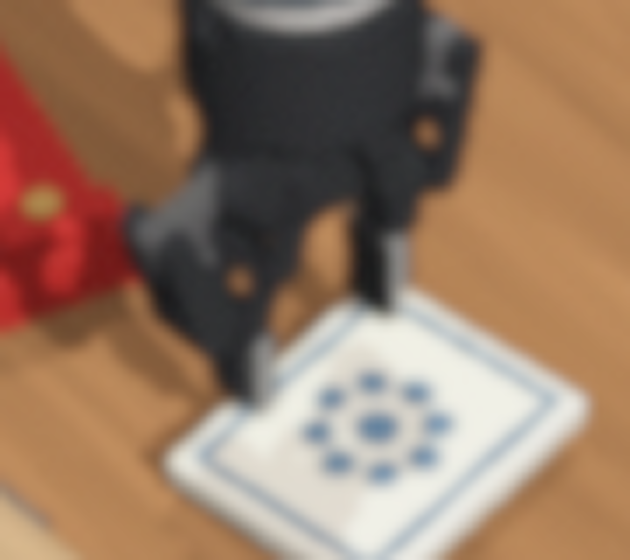

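The fingertips hover over the plate's border at (262,405) and (392,308) without touching it, so the real tips sit about 2 to 3 cm higher than the reported pose implies. I back off and go down by feel.

```bash
python3 -m handwheel '[[0,0,0,-0.04,0,0,0.6],[0,0,0,-0.04,0,0,0.6],[0,0,0,-0.04,0,0,0.6],[0,0,0,-0.035,0,0,0.6],[0,0,0,0,0,0.01,0.6],[0,0,0,0,0,0.01,0.6],[0,0,0,0,0,0,0.6],[0,0,0,0,0,0,0.6]]'
python3 -m handwheel '[[0,0,0,0,0,0.005,0.6],[0,0,0,0,0,0.005,0.6],[0,0,0,0,0,0.005,0.6],[0,0,0,0,0,0,0.6],[0,0,0,0,0,0,0.6],[0,0,0,0,0,0,0.6],[0,0,0,0,0,0,0.6],[0,0,0,0,0,0,0.6]]'; python3 - <<'E'
from ms import *
st();cv2.imwrite("pics/r.png",ctrl.camera("scene"))
E
```

```text
time_s: 9.3
eef_pos: [0.5305, -0.2062, 0.0029]
eef_rot: [-0.0, 0.677, 0.736, -0.0]
wrist_force: [0.4, -0.5, 0.7]
opening: 0.601
grasp_force: 0.0
time_s: 10.1
eef_pos: [0.5308, -0.2069, -0.0011]
eef_rot: [0.0, 0.677, 0.736, 0.0]
wrist_force: [0.1, 0.7, 0.7]
opening: 0.603
grasp_force: 0.0
t 10.1 pos [ 0.5308 -0.2069 -0.0011] in bridge [-0.1354 -0.0998] yaw y-axis rel bridge deg -0.004427675530809128 z-axis [ 0.0001 -0.0001 -1.    ] open 0.6034298885804168 tip 0.011 F [0.1412 0.6573 0.7065] q6 -0.662800640988269
```

```bash
python3 -m handwheel '[[0,0,0,0,0,0.005,0.6],[0,0,0,0,0,0.005,0.6],[0,0,0,0,0,0.005,0.6],[0,0,0,0,0,0,0.6],[0,0,0,0,0,0,0.6],[0,0,0,0,0,0,0.6],[0,0,0,0,0,0,0.6],[0,0,0,0,0,0,0.6]]'; python3 - <<'E'
from ms import *
# finger-tip row now vs. the predicted tip height: lowest light-grey/dark pixel near fingers
a=ctrl.camera("scene");h=cv2.cvtColor(a,cv2.COLOR_BGR2HSV)
w=((h[...,1]<75)&(h[...,2]>60))|(h[...,2]<60)
for c in range(232,272,2):
    r=np.where(w[90:160,c])[0]; 
    # contiguous run from top
    run=np.where(~w[90:160,c])[0]; print(c,90+(run[0] if len(run) else 99),end=" | ")
st()
E
```

```text
time_s: 10.95
eef_pos: [0.5308, -0.2069, -0.0056]
eef_rot: [0.0, 0.677, 0.736, 0.0]
wrist_force: [-0.2, -0.1, -0.3]
opening: 0.598
grasp_force: 0.0
232 94 | 234 106 | 236 91 | 238 128 | 240 127 | 242 129 | 244 132 | 246 95 | 248 125 | 250 120 | 252 95 | 254 118 | 256 93 | 258 92 | 260 133 | 262 134 | 264 120 | 266 90 | 268 90 | 270 90 | t 11.0 pos [ 0.5308 -0.2069 -0.0056] in bridge [-0.1354 -0.0998] yaw y-axis rel bridge deg -0.005738129301164362 z-axis [ 0.0001 -0.0001 -1.    ] open 0.5990032309732382 tip 0.011 F [ 0.3544 -0.2756 -0.0233] q6 -0.6628029605672667
```

```bash
cat >> h.py <<'E'
def ray(n,u,z):
    m=M[n];K=np.linalg.inv(m["camera_matrix"]);d=K@[*u,1]*[1,-1,-1];T=m["cam_to_world"];d=T[:3,:3]@d;o=T[:3,3]
    return o+d*(z-o[2])/d[2]
E
python3 - <<'E'
from ms import *
for z in(0,.01,.02,.03): print(z,ray("scene",(262,134.5),z),inb(np.array([*ray("scene",(262,134.5),z)[:2],0]))[:2])
E
python3 -m handwheel '[[0,0,0,0,0,0.005,0.6],[0,0,0,0,0,0.005,0.6],[0,0,0,0,0,0.005,0.6],[0,0,0,0,0,0,0.6],[0,0,0,0,0,0,0.6],[0,0,0,0,0,0,0.6],[0,0,0,0,0,0,0.6],[0,0,0,0,0,0,0.6]]'
```

```text
0 [ 0.4905 -0.2154  0.    ] [-176.2862 -104.913 ]
0.01 [ 0.4963 -0.2078  0.01  ] [-169.8519  -97.8634]
0.02 [ 0.5022 -0.2002  0.02  ] [-163.4177  -90.8138]
0.03 [ 0.508  -0.1927  0.03  ] [-156.9834  -83.7642]
time_s: 11.8
eef_pos: [0.5308, -0.2069, -0.0101]
eef_rot: [0.0, 0.677, 0.736, -0.0]
wrist_force: [0.1, -0.1, 0.5]
opening: 0.594
grasp_force: 0.0
```

```bash
python3 -m handwheel '[[0,0,0,0,0,0.005,0.6],[0,0,0,0,0,0.005,0.6],[0,0,0,0,0,0.005,0.6],[0,0,0,0,0,0,0.6],[0,0,0,0,0,0,0.6],[0,0,0,0,0,0,0.6],[0,0,0,0,0,0,0.6],[0,0,0,0,0,0,0.6]]'
```

```text
time_s: 12.6
eef_pos: [0.5308, -0.2069, -0.0146]
eef_rot: [0.0, 0.677, 0.736, 0.0]
wrist_force: [-0.5, -1.1, -0.4]
opening: 0.593
grasp_force: 0.0
```

```bash
python3 -m handwheel '[[0,0,0,0,0,0.004,0.6],[0,0,0,0,0,0.004,0.6],[0,0,0,0,0,0.004,0.6],[0,0,0,0,0,0,0.6],[0,0,0,0,0,0,0.6],[0,0,0,0,0,0,0.6],[0,0,0,0,0,0,0.6],[0,0,0,0,0,0,0.6]]'
```

```text
time_s: 13.4
eef_pos: [0.5308, -0.2069, -0.0182]
eef_rot: [0.0, 0.677, 0.736, 0.0]
wrist_force: [-1.0, -0.8, 0.3]
opening: 0.597
grasp_force: 0.0
```

```bash
python3 -m handwheel '[[0,0,0,0,0,0.004,0.6],[0,0,0,0,0,0.004,0.6],[0,0,0,0,0,0.004,0.6],[0,0,0,0,0,0,0.6],[0,0,0,0,0,0,0.6],[0,0,0,0,0,0,0.6],[0,0,0,0,0,0,0.6],[0,0,0,0,0,0,0.6]]'
```

```text
time_s: 14.2
eef_pos: [0.5308, -0.2069, -0.0219]
eef_rot: [0.0, 0.677, 0.736, 0.0]
wrist_force: [1.2, 0.6, -0.8]
opening: 0.599
grasp_force: 0.0
```

```bash
python3 -m handwheel '[[0,0,0,0,0,0.004,0.6],[0,0,0,0,0,0.004,0.6],[0,0,0,0,0,0,0.6],[0,0,0,0,0,0,0.6],[0,0,0,0,0,0,0.6],[0,0,0,0,0,0,0.6],[0,0,0,0,0,0,0.6],[0,0,0,0,0,0,0.6]]'
python3 - <<'E'
from ms import *
a=ctrl.camera("scene");h=cv2.cvtColor(a,cv2.COLOR_BGR2HSV)
print(h[126:150:1,258:268:3,1]); print(h[126:150,258:268:3,2])
E
```

```text
time_s: 15.0
eef_pos: [0.5308, -0.2069, -0.0243]
eef_rot: [0.0, 0.677, 0.736, 0.0]
wrist_force: [-0.3, -0.3, -0.7]
opening: 0.598
grasp_force: 0.0
[[ 17  18  72 131]
 [  7   4  88 130]
 [  0   8  80 130]
 [  8   7  67 131]
 [  9   8  63 131]
 [  9   9  57 132]
 [ 17   9  52 132]
 [  0  10  48 131]
 [ 24  10  54 133]
 [ 36   7  61 135]
 [ 88   7  67 135]
 [121  10  71 126]
 [134  30  76  85]
 [136  70  88  47]
 [136 118  92  25]
 [136 135  58  14]
 [137 131  31   4]
 [139  96  16   7]
 [138  52   3   6]
 [111  24  11   9]
 [ 67  10  10  11]
 [ 36   5   6  12]
 [ 20  11  10  10]
 [ 10   7  10   7]]
[[ 44  43  81 181]
 [ 37  58 102 186]
 [ 33  90 124 189]
 [ 32 107 138 189]
 [ 30  99 141 187]
 [ 29  86 138 184]
 [ 30  83 137 181]
 [ 29  80 138 177]
 [ 32  75 142 172]
 [ 35  71 147 161]
 [ 49  72 152 145]
 [ 76  73 154 136]
 [110  77 147 144]
 [137  88 131 168]
 [150 106 125 191]
 [154 117 140 200]
 [147 117 167 192]
 [134 122 186 188]
 [120 148 189 200]
 [119 179 193 220]
 [138 197 201 233]
 [169 199 218 238]
 [193 200 231 236]
 [199 208 234 224]]
```

The tips should now be a few mm above the table. I push gently and check that the plate follows.

```bash
python3 -m handwheel '[[0,0,0,0.02,0,0,0.6],[0,0,0,0.02,0,0,0.6],[0,0,0,0.02,0,0,0.6],[0,0,0,0.015,0,0,0.6],[0,0,0,0.01,0,0,0.6],[0,0,0,0.01,0,0,0.6],[0,0,0,0,0,0,0.6],[0,0,0,0,0,0,0.6]]'
cat >> ms.py <<'E'
def edges(img):  # plate far(-y) & far(+y) corners tracked via hull in scene, fingers excluded: fit only on blue dots+frame
    return None
E
python3 - <<'E'
from ms import *
a=ctrl.camera("scene");cv2.imwrite("pics/r2.png",a)
show({"scene":a},[.524,-.125,.12]);st()
E
```

```text
time_s: 15.85
eef_pos: [0.5286, -0.1783, -0.0242]
eef_rot: [0.0, 0.677, 0.736, 0.0]
wrist_force: [0.3, 0.5, 0.7]
opening: 0.599
grasp_force: 0.0
scene [ 0.5266 -0.1218  0.0773] in bridge mm,deg [-132.5538  -14.6958   -0.327 ] 229.9 {'scene': 1870}
t 15.9 pos [ 0.5285 -0.1784 -0.0242] in bridge [-0.1353 -0.0713] yaw y-axis rel bridge deg -0.009240097518439197 z-axis [ 0.0002  0.0001 -1.    ] open 0.6056984514871979 tip 0.011 F [-0.3989  0.0078  0.3121] q6 -0.6214270886882685
```

The plate followed and squared up: y is now −14.7 mm at −0.3°, matching TCP y + 56 mm. I push the remaining 15 mm, back off, lift, and go round behind it.

```bash
python3 -m handwheel '[[0,0,0,0.012,0,0,0.6],[0,0,0,0.012,0,0,0.6],[0,0,0,0.012,0,0,0.6],[0,0,0,0.009,0,0,0.6],[0,0,0,0.005,0,0,0.6],[0,0,0,0,0,0,0.6],[0,0,0,-0.03,0,0,0.6],[0,0,0,-0.03,0,0,0.6]]'
python3 -m handwheel '[[0,0,0,0,0,-0.1,0.6],[0,0,0,0,0,-0.1,0.6],[0,0,0,0.06,-0.1,0,0.6],[0,0,0,0.06,-0.1,0,0.6],[0,0,0,0.06,-0.096,0,0.6],[0,0,0,0.067,0,0,0.6],[0,0,-0.0455,0,0,0,0.6],[0,0,-0.0455,0,0,0,0.6]]'
python3 -m handwheel '[[0,0,-0.0455,0,0,0,0.6],[0,0,-0.0455,0,0,0,0.6],[0,0,-0.0455,0,0,0,0.6],[0,0,-0.0455,0,0,0,0.6],[0,0,-0.0455,0,0,0,0.6],[0,0,-0.0455,0,0,0,0.6],[0,0,-0.0455,0,0,0,0.6],[0,0,-0.0455,0,0,0,0.6]]'
python3 -m handwheel '[[0,0,-0.045,0,0,0,0.6],[0,0,0,0,0,0,0.6],[0,0,0,0,0,0,0.6],[0,0,0,0,0,0,0.6],[0,0,0,0,0,0,0.6],[0,0,0,0,0,0,0.6],[0,0,0,0,0,0,0.6],[0,0,0,0,0,0,0.6]]'
python3 - <<'E'
from ms import *
st()
a=ctrl.camera("scene");t=ctrl.camera("top");cv2.imwrite("pics/r3.png",a);cv2.imwrite("pics/r3t.png",t)
show({"scene":a},[.526,-.107,.08]);show({"top":t},[.526,-.107,.08])
E
```

```text
time_s: 16.7
eef_pos: [0.5285, -0.1817, -0.0245]
eef_rot: [-0.0, 0.677, 0.736, -0.0]
wrist_force: [-0.0, 0.2, -0.1]
opening: 0.599
grasp_force: 0.0
time_s: 17.5
eef_pos: [0.4339, -0.1152, 0.0359]
eef_rot: [0.0, 0.563, 0.826, 0.0]
wrist_force: [0.0, 0.1, -0.2]
opening: 0.601
grasp_force: 0.0
time_s: 18.3
eef_pos: [0.4341, -0.1157, 0.0357]
eef_rot: [-0.0, 0.027, 1.0, 0.0]
wrist_force: [-0.2, -0.8, 0.4]
opening: 0.6
grasp_force: 0.0
time_s: 19.1
eef_pos: [0.434, -0.1149, 0.0357]
eef_rot: [-0.0, -0.041, 0.999, 0.0]
wrist_force: [0.6, 0.1, 0.1]
opening: 0.604
grasp_force: 0.0
t 19.1 pos [ 0.434  -0.1149  0.0357] in bridge [-0.2243 -0.0001] yaw y-axis rel bridge deg 89.98497221907908 z-axis [-0.0001  0.     -1.    ] open 0.6043375676260343 tip 0.011 F [0.6329 0.1037 0.1198] q6 -2.1778256706397348
scene [ 0.5258 -0.1067  0.0831] in bridge mm,deg [-132.0813    0.4246    0.0049] 95.5 {'scene': 1758}
top [ 0.5279 -0.1054  0.0521] in bridge mm,deg [-129.9344    1.6056   -1.768 ] 295.4 {'top': 1175}
```

```bash
cat >> ms.py <<'E'
def bridge(imgs,p0=(.6575,-.0962,.083),dbg=0):
    p0=np.array(p0);mk={}
    for n,i in imgs.items():
        roi=fill(hullpts(proj(n,corners(p0,.075,.205,.04))))>.5
        h=cv2.cvtColor(i,cv2.COLOR_BGR2HSV);w=((h[...,1]<135)&(h[...,1]>60)&(h[...,2]>165)&roi).astype(np.uint8)
        k,l,s,_=cv2.connectedComponentsWithStats(w);j=1+np.argmax(s[1:,4]);m=np.zeros(w.shape,np.uint8)
        cv2.fillConvexPoly(m,cv2.convexHull(np.argwhere(l==j)[:,::-1].astype(np.int32)),1);mk[n]=m
    f=lambda d:sum(np.abs(fill(proj(n,corners(p0+d*[.01,.01,.1],.04,.18,.04)))-mk[n]).sum() for n in mk)
    r=minimize(f,np.zeros(3),method="Nelder-Mead",options=dict(initial_simplex=[[0,0,0],[.5,0,0],[0,.5,0],[0,0,.5]],xatol=.005,fatol=.05))
    print("bridge",*imgs,p0+r.x*[.01,.01,.1],round(r.fun,1),{n:int(m.sum()) for n,m in mk.items()})
E
python3 - <<'E'
from ms import *
I={n:cv2.imread(f"pics/{n}0.png") for n in("top","scene")}
print([round(fill(proj(n,corners(B,.04,.18,.04))).sum()) for n in I])
bridge(I)
for n in I: bridge({n:I[n]})
bridge({"scene":cv2.imread("pics/r3.png")})
h=cv2.cvtColor(I["top"],cv2.COLOR_BGR2HSV);print(h[212,310:345:8],h[232,310:345:8])
E
```

```text
[983, 1247]
bridge top scene [ 0.6567 -0.0941  0.0718] 869.4 {'top': 883, 'scene': 2026}
bridge top [ 0.6572 -0.0959  0.0819] 98.9 {'top': 883}
bridge scene [ 0.6526 -0.0899  0.049 ] 768.6 {'scene': 2026}
bridge scene [ 0.6571 -0.0948  0.0688] 680.3 {'scene': 1930}
[[ 17 134 207]
 [ 17 132 205]
 [ 17 131 205]
 [ 17 132 208]
 [ 17 133 209]] [[ 13 180 174]
 [ 14 179 174]
 [ 13 180 174]
 [ 14 179 172]
 [ 14 180 171]]
```

```bash
python3 -m handwheel '[[0,0,0,0,0,0.08,0.6],[0,0,0,0,0,0.06,0.6],[0,0,0,0,0,0.04,0.6],[0,0,0,0,0,0.01,0.6],[0,0,0,0,0,0.004,0.6],[0,0,0,0,0,0,0.6],[0,0,0,0,0,0,0.6],[0,0,0,0,0,0,0.6]]'
python3 -m handwheel '[[0,0,0,-0.03,0,0,0.6],[0,0,0,-0.03,0,0,0.6],[0,0,0,-0.03,0,0,0.6],[0,0,0,-0.03,0,0,0.6],[0,0,0,-0.03,0,0,0.6],[0,0,0,-0.02,0,0,0.6],[0,0,0,-0.01,0,0,0.6],[0,0,0,0,0,0,0.6]]'
python3 - <<'E'
from ms import *
st()
a=ctrl.camera("scene");cv2.imwrite("pics/r4.png",a)
show({"scene":a},[.5485,-.105,.083])
E
```

```text
time_s: 20.0
eef_pos: [0.4346, -0.1152, -0.0219]
eef_rot: [0.001, -0.041, 0.999, -0.0]
wrist_force: [-0.5, 0.4, -0.9]
opening: 0.601
grasp_force: 0.0
time_s: 20.8
eef_pos: [0.4885, -0.1105, -0.0225]
eef_rot: [0.0, -0.042, 0.999, -0.0]
wrist_force: [-0.0, 0.3, 0.0]
opening: 0.598
grasp_force: 0.0
t 20.8 pos [ 0.4885 -0.1105 -0.0225] in bridge [-0.1696 -0.0002] yaw y-axis rel bridge deg 90.00657139780031 z-axis [ 0.0007 -0.0001 -1.    ] open 0.5979825255457758 tip 0.011 F [-0.0059  0.2772  0.0214] q6 -2.114040820543259
scene [ 0.5537 -0.1043  0.0899] in bridge mm,deg [-104.0935    0.5151    0.3941] 128.9 {'scene': 1836}
```

The plate is following squarely (offset 65.5 mm, y 0.5 mm, 0.4°). On under the plank.

```bash
python3 -m handwheel '[[0,0,0,-0.02,0,0,0.6],[0,0,0,-0.03,0,0,0.6],[0,0,0,-0.03,0,0,0.6],[0,0,0,-0.03,0,0,0.6],[0,0,0,-0.03,0,0,0.6],[0,0,0,-0.03,0,0,0.6],[0,0,0,-0.03,0,0,0.6],[0,0,0,-0.02,0,0,0.6]]'
python3 -m handwheel '[[0,0,0,-0.02,0,0,0.6],[0,0,0,-0.02,0,0,0.6],[0,0,0,-0.015,0,0,0.6],[0,0,0,-0.01,0,0,0.6],[0,0,0,-0.007,0,0,0.6],[0,0,0,-0.003,0,0,0.6],[0,0,0,0,0,0,0.6],[0,0,0,0,0,0,0.6]]'
python3 - <<'E'
from ms import *
st()
a=ctrl.camera("scene");cv2.imwrite("pics/r5.png",a)
show({"scene":a},[.645,-.097,.083])
E
```

```text
time_s: 21.65
eef_pos: [0.5546, -0.105, -0.0225]
eef_rot: [0.0, -0.042, 0.999, -0.0]
wrist_force: [-2.9, 0.8, 3.0]
opening: 0.597
grasp_force: 1.5
time_s: 22.45
eef_pos: [0.5762, -0.1032, -0.0225]
eef_rot: [0.0, -0.041, 0.999, -0.0]
wrist_force: [-0.7, -0.1, 0.1]
opening: 0.601
grasp_force: 0.4
t 22.45 pos [ 0.5762 -0.1032 -0.0225] in bridge [-0.0816 -0.0002] yaw y-axis rel bridge deg 89.98818605867102 z-axis [ 0.0005 -0.     -1.    ] open 0.600956319194088 tip 0.011 F [-0.7329 -0.0626  0.0855] q6 -2.0335740586301743
scene [ 0.6413 -0.0973  0.0823] in bridge mm,deg [-16.2549   0.2889  -0.0415] 156.4 {'scene': 2007}
```

```bash
python3 -m handwheel '[[0,0,0,-0.014,0,0,0.6],[0,0,0,-0.012,0,0,0.6],[0,0,0,-0.01,0,0,0.6],[0,0,0,-0.007,0,0,0.6],[0,0,0,-0.005,0,0,0.6],[0,0,0,-0.003,0,0,0.6],[0,0,0,0,0,0,0.6],[0,0,0,0,0,0,0.6]]'
python3 -m handwheel '[[0,0,0,0.03,0,0,0.6],[0,0,0,0.1,0,0,0.6],[0,0,0,0.15,0,0,0.6],[0,0,0,0.1,0,-0.1,0.6],[0,0,0,0.1,0,-0.1,0.6],[0,0,0,0.1,0,-0.1,0.6],[0,0,0,0,0,0,0.6],[0,0,0,0,0,0,0.6]]'
python3 - <<'E'
from ms import *
st()
I={n:ctrl.camera(n) for n in("top","scene")}
for n in I: cv2.imwrite(f"pics/{n}6.png",I[n]); show({n:I[n]},[.657,-.096,.083])
bridge({"top":I["top"]})
a=cv2.resize(I["top"][180:245,285:370],None,fx=5,fy=5,interpolation=cv2.INTER_CUBIC);b=cv2.resize(I["scene"][150:240,190:285],None,fx=3.75,fy=3.6,interpolation=cv2.INTER_CUBIC)
b=b[:325];cv2.imwrite("pics/fin.png",np.hstack([a,np.pad(b,((0,325-len(b)),(0,0),(0,0)))]))
E
```

```text
time_s: 23.3
eef_pos: [0.5915, -0.1019, -0.0224]
eef_rot: [0.0, -0.041, 0.999, -0.0]
wrist_force: [-1.1, -0.5, 0.3]
opening: 0.597
grasp_force: 0.2
time_s: 24.1
eef_pos: [0.4184, -0.1169, 0.0685]
eef_rot: [0.002, -0.041, 0.999, -0.001]
wrist_force: [-0.2, -0.3, 0.0]
opening: 0.601
grasp_force: 0.0
t 24.1 pos [ 0.4184 -0.1169  0.0685] in bridge [-0.24   -0.0008] yaw y-axis rel bridge deg 89.933724149508 z-axis [ 0.0033 -0.0018 -1.    ] open 0.6012267132055097 tip 0.011 F [-0.2355 -0.3121  0.0379] q6 -2.1999849277214776
top [ 0.6576 -0.095   0.076 ] in bridge mm,deg [ 0.1762  1.2237 -0.4027] 104.3 {'top': 1428}
scene [ 0.6573 -0.0969  0.0778] in bridge mm,deg [-0.2696 -0.6538 -0.296 ] 101.7 {'scene': 1980}
bridge top [ 0.6586 -0.0954  0.0659] 217.6 {'top': 1144}
```

View pics/fin.png

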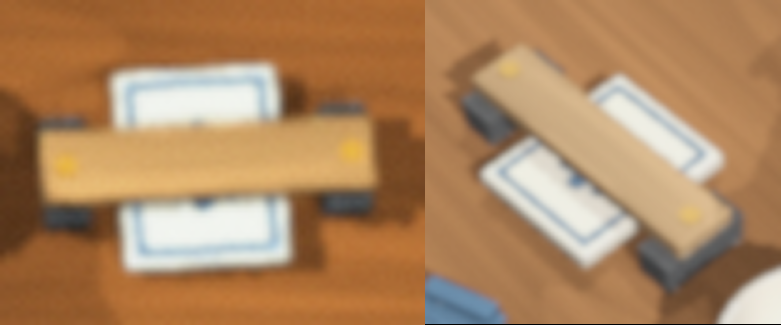

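The picture shows the plate under the plank, square and midway between the feet, with equal parts showing (top view 65–130 beyond, 200–270 this side). It measures within about 1 mm and 0.5°, the bridge's corners are where they were, and the hand is clear.

```bash
python3 -c "
from bench import ctrl
print(ctrl.hand_in())"
```

```text
the job is handed in; nothing more can be done
None
```

The job is handed in: the plate lies flat under the bridge, centred to about 1 mm and square to about 0.5° by the camera fit, with the bridge unmoved and the hand clear, though hand-in returned no verdict.

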